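# Take the vial carrier off the shaker

### The job

Pull the blue retaining gate of the bench shaker all the way down by its bar, then lift the yellow vial carrier by its handle, with all four vials standing in it, about 10 cm clear of the shaker's deck. Keep it level and still in the air for two seconds and finish while holding it there, with the gate left down; never tip the carrier, and leave the other things on the bench where they are.

Things in the scene. Friction and masses are not known exactly. Their poses are not given: they have to be found in the camera images.
- shaker: Low white bench shaker, 150 (x) x 190 (y) x 45 mm, fixed to the bench. Origin: centre of its underside. Its -x side is the front (black panel, blue gate). Its aluminium deck lies 45 mm above the origin; fences 16 mm high on the deck's sides and back locate the carrier with 3 mm play.
- gate_hinge (a point): Middle of the hinge line of the shaker's blue retaining gate, along the shaker's y axis, 50 mm above the bench; axes as the shaker's.
- gate_bar (a point): Middle of the gate's pull bar: a round steel bar 10 mm thick, 96 mm long along the shaker's y, held by a wire leg at each end; its centre is 81 mm from the hinge line. When the gate is shut it is 22 mm in front of the hinge line (toward the shaker's -x) and 78 mm above it. Bar and gate edge are about 40 mm apart; with the gate shut, a finger fits behind the bar, between the front two vials.
- gate (a joint): Angle of the blue gate, a panel 120 mm wide and 43 mm high hinged along its lower edge: 0 rad shut (upright), grows as it is pulled forward and down, 1.25 rad fully down against its stop, where the pull bar is at about the hinge's height. A stiff hinge (about 0.1 N m): it stays where it is left. When shut, a lip on its upper edge reaches about 10 mm over the carrier's front edge.
- carrier: Yellow vial carrier, loose on the shaker's deck: a block 90 (x) x 130 (y) x 40 mm with four vial holes 34 mm deep, under a bail handle, about 0.3 kg plus the vials. Origin: centre of its underside; z up, axes nearly as the shaker's.
- carrier_handle (a point): Centre of the carrier's handle, a flat black bar 12 mm thick (along the carrier's x), 126 mm long (along its y), 20 mm high, on a post at each end (112 mm free between them); 125 mm above the carrier's underside and over its middle. The vial caps end 38 mm below this point.
- vial_1: Glass vial with a black screw cap, 17 mm thick, 81 mm high, standing loosely in the carrier's hole at x -24, y -42 mm of the carrier. Origin: centre of its underside, 6 mm above the carrier's underside; z along the vial.
- vial_2: Glass vial with a black screw cap, 17 mm thick, 81 mm high, standing loosely in the carrier's hole at x -24, y 42 mm of the carrier. Origin: centre of its underside, 6 mm above the carrier's underside; z along the vial.
- vial_4: Glass vial with a white screw cap, 17 mm thick, 81 mm high, standing loosely in the carrier's hole at x 24, y -42 mm of the carrier. Origin: centre of its underside, 6 mm above the carrier's underside; z along the vial.
- vial_5: Glass vial with a black screw cap, 17 mm thick, 81 mm high, standing loosely in the carrier's hole at x 24, y 42 mm of the carrier. Origin: centre of its underside, 6 mm above the carrier's underside; z along the vial.
- wash: Soft plastic wash bottle with bent spout, 74 x 82 x 216 mm; a bystander, to be left alone. Origin: centre of its underside.
- spare_beaker: Clear plastic beaker, 61 x 67 x 74 mm; a bystander, to be left alone. Origin: centre of its underside.
- tape: Roll of tape lying flat, 81 mm across, 15 mm high; a bystander, to be left alone. Origin: centre of its underside.
- jar: White screw jar, 45 mm across, 80 mm high; a bystander, to be left alone. Origin: centre of its underside.
- pen: Felt marker lying down, 126 mm long, 13 mm thick; a bystander, to be left alone. Origin: centre of its underside.

How it is judged:
On the way, in this order (a step that is already met when the one before it is completed fails the run):
1. the gate is pulled down (value of joint gate above 1.05 rad and z of carrier_handle in the frame of shaker below 0.18 m), for 0.2 s.
2. the carrier is held up, level and still, for two seconds (z of carrier_handle in the frame of shaker above 0.25 m and angle between carrier_handle's own z axis and vertical below 0.12 rad and contact force between carrier and the fingers above 1 N and contact force between carrier and shaker below 0.05 N and contact force between carrier and wash below 0.05 N and linear speed of carrier below 0.03 m/s and angular speed of carrier below 0.2 rad/s and value of joint gate above 1.05 rad and z of vial_1 in the frame of carrier between -0.004 and 0.016 m and angle between the z axis of each of vial_1, vial_2, vial_4, vial_5 and the z axis of carrier, either way round below 0.25 rad and z of vial_2 in the frame of carrier between -0.004 and 0.016 m and z of vial_4 in the frame of carrier between -0.004 and 0.016 m and z of vial_5 in the frame of carrier between -0.004 and 0.016 m), for 1.8 s.
At the end, for the whole second after the job is handed in: The gripper alone holds the carrier, underside at least 80 mm above the deck, tilted under 0.12 rad, slower than 30 mm/s and 0.2 rad/s; the four vials are in their holes (within 10 mm of their seat, 0.25 rad); the gate is down (over 1.05 rad) (all of step 2); the arm keeps its last pose, push and grip.
It fails at once if the carrier is lifted before the gate is down (z of carrier_handle in the frame of shaker above 0.19 m and value of joint gate below 0.9 rad).
It fails at once if the carrier is tipped by more than 0.35 rad (angle between carrier_handle's own z axis and vertical above 0.35 rad).
It fails at once if a bystander is shifted by more than 30 mm (distance of any of wash, spare_beaker, tape, jar, pen from where it was at the start of the episode above 0.03 m).
It also fails if it takes over 58 s, if anything falls off the work surface, if the arm or the gripper's body presses on something with over 40 N, if the wrist force passes 120 N, or if a joint passes its speed limit or range.

### The arm

A 6-joint arm with a two-finger parallel gripper is mounted at the origin on a cart in front of the work surface, level with it; the furniture and walls round the work are solid. World frame = base frame: x ahead of the robot, y to its left, z up, the work surface at z = 0. Lengths are in m, angles in rad, forces in N, time in s.
With the tool pointing down it reaches from about 0.275 to 0.725 m from the base axis. Payload 5.6 kg.
Tool frame: the origin (TCP) lies at the very end of the fingers, on their centre line; the grasp point (between the pads) lies 19 mm behind it; z points along the fingers, y is the direction in which the jaws open and shut (so a half turn about z gives the same grasp; the last joint's range is limited). The gripper opens to 85 mm and grips with 20 to 120 N. Pads are 22 mm wide; open, the fingers measure 114 mm over their backs; the gripper's body (76 mm by 85 mm) begins 54 mm behind the grasp point. The pads swing forward as they close: fully open they stand 13 mm farther back than shut.
Start: joints at [1.578, 0.255, 0.108, 0, -1.424, -0.285], TCP at [0.151, 0.529, 0.231] pointing down, gripper open.
Joint ranges: [-2.95, 2.95], [-1.21, 1.97], [-1.09, 1.5], [-2.87, 1.71], [-2.94, -0.07], [-3.05, 3.05]. Speed limits (rad/s): [2.57, 2.57, 3.14, 3.14, 3.14, 3.14].

### API

Orientations are given as [roll, pitch, yaw] about the fixed x, y, z axes, in that order (R = Rz(yaw) Ry(pitch) Rx(roll)).
In Python, from plant import sense, viewer, workorder gives the robot as it stands.
- The arm moves only by the tool drive_tool, never from a script. Its argument "moves" is a list of rows, each a list of 5 numbers: the shift along the tool's x, y, z in cm, then the turn about the tool's z in rad, then the closure, from -1 (fully open) to 1 (shut), so that 0 is half open. In form: [[tx, ty, tz, yaw, fingers], ...]. A call has 1 to 10 rows; each row is the pose to reach, as a shift and turn from the pose commanded when the call began, along the tool's axes at that moment; what a row does not reach only later rows make up. A row lasts 1/12 s, in which the tool goes at most 41.7 mm and 7.16 degrees, less where a joint would pass 70% of its speed; a pose out of reach is approached as far as the arm can. A call with a gripper value outside its range is refused whole. The fingers move at their own pace and stop on an object; "force" is the grip in N (left out, the last holds). Time passes only in rows, so rows that repeat a pose let the fingers close. It gives the time, the measured TCP pose, the force and the opening at its end, in the units of the state.
- sense(): the state, without advancing time (a new reading comes with each control period).
- viewer.grab_frame(name): name is "side" or "top"; returns a dict with "image" (480x640x3 uint8, red, green, blue), "camera_matrix" (3x3 intrinsics, pixels), "world_from_camera" (4x4, takes a point from camera to world coordinates). Camera axes: x right, y up, looking along -z (the intrinsics and any distortion apply to the point x, -y, -z); pixel columns grow to the right and rows downward; lengths in m; the calibration is good to about 2 mm. A picture is of the moment at which its call begins. There is no depth.
- workorder.finish_job(): hands the job in, once; it reports no verdict.
The state is a dict: "t": time; "joint_pos": joint angles; "joint_vel": joint speeds; "tau": joint torques, N m; "position": TCP position; "tool_rot": TCP orientation; "contact_force": force on the tool from outside, world axes, zero at the start; "moment": the same for the moment, N m; "opening": finger opening in m.
Only numpy, scipy, OpenCV 4.12 (cv2) and the standard library are available. Lean on these libraries where they do the work, as an engineer would, in place of code of your own. Each camera call takes 0.05 s, during which the arm holds its last target. There are 200 camera calls.

## Working session

There is one attempt and no reset: what is moved stays moved. The work goes in short steps, Python scripts to look and compute and a tool call to move; the robot and the scene stay as the last step left them, time stands still between calls to the robot, and variables do not carry over. Pictures are saved under pics/ and viewed, on a budget of 10 in all, crops included, one or two more only if the job needs it, and the job is handed in when it is done.

Besides the shell and the picture viewer there is one more tool, called after "Request:" as name(argument=value, ...), one argument or row to a line, values as JSON. drive_tool: Moves the arm, as the interface text tells. Its arguments: {"type":"object","properties":{"moves":{"type":"array","items":{"type":"array","items":{"type":"number"}}},"force":{"type":"number"}},"required":["moves"]}

```bash
mkdir -p pics; ls
python3 - <<'E'
from plant import sense, viewer
import cv2,numpy as np
s=sense();print(s)
for n in("side","top"):
    f=viewer.grab_frame(n);cv2.imwrite(f"pics/{n}0.png",f["image"][...,::-1]);np.savez(f"pics/{n}0.npz",**f)
    print(n,f["camera_matrix"],f["world_from_camera"],f.keys())
E
```

```text
pics
{'t': 0.0, 'joint_pos': array([ 1.57760783e+00,  2.55749085e-01,  1.06975610e-01, -5.13334501e-04,
       -1.42388930e+00, -2.84636846e-01]), 'joint_vel': array([ 2.31686925e-03, -2.61769692e-03,  1.98793852e-05, -9.31078097e-04,
        7.45418839e-04,  2.33254950e-04]), 'tau': array([ 1.09600347e-03, -3.86633456e+01,  2.37942141e+01,  5.36489233e+00,
       -6.10713847e-03, -1.92934129e-05]), 'position': array([0.15062012, 0.52844481, 0.23037736]), 'tool_rot': array([ 3.13965873e+00, -3.68833038e-05, -2.77900920e-01]), 'contact_force': array([ 0.55863228, -0.4524735 , -0.43074993]), 'moment': array([-0.03850073,  0.00582735,  0.03994412]), 'opening': 0.08539737820401479}
side [[434.9420959    0.         319.34167619]
 [  0.         434.9420959  241.82803248]
 [  0.           0.           1.        ]] [[ 0.80001802  0.41615956 -0.43218328  0.04795451]
 [-0.5995937   0.52885084 -0.60066978 -0.66719848]
 [-0.02141398  0.73968102  0.67261685  0.80714796]
 [ 0.          0.          0.          1.        ]] dict_keys(['image', 'camera_matrix', 'world_from_camera'])
top [[523.9104547    0.         311.46815414]
 [  0.         523.9104547  230.83662068]
 [  0.           0.           1.        ]] [[-0.02246838  0.98064866 -0.19448236  0.21865629]
 [-0.99971038 -0.02371585 -0.004088   -0.05596261]
 [-0.00862121  0.19433418  0.9808975   1.40591605]
 [ 0.          0.          0.          1.        ]] dict_keys(['image', 'camera_matrix', 'world_from_camera'])
```

View pics/side0.png

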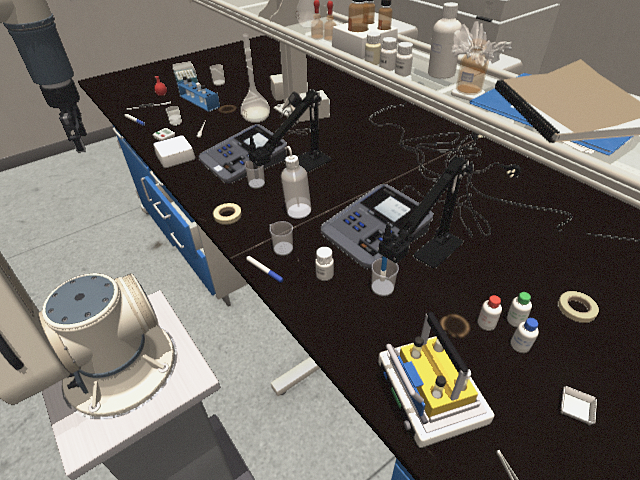

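View pics/top0.png

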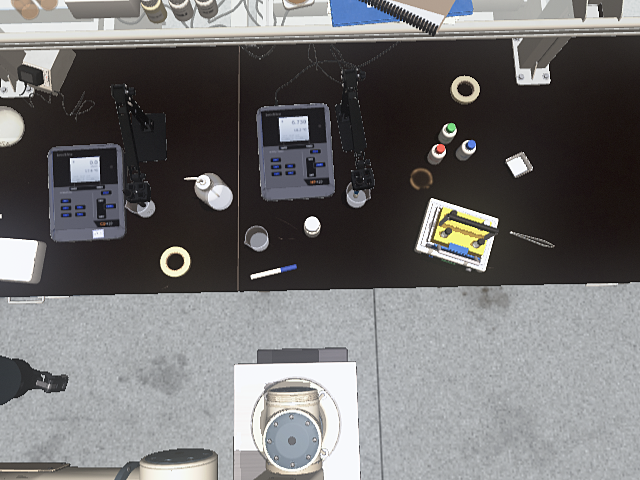

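The side view shows the shaker at (435,385) with its front toward lower left, and the top view shows it at (457,235). I'll take one zoomed montage.

```bash
cat > h.py <<'E'
import numpy as np,cv2
def load(n): return dict(np.load(f"pics/{n}.npz"))
def ray(f,u,v):
    K=f["camera_matrix"];T=f["world_from_camera"]
    d=T[:3,:3]@np.array([(u-K[0,2])/K[0,0],-(v-K[1,2])/K[1,1],-1]);return T[:3,3],d
def plane(f,u,v,z):
    o,d=ray(f,u,v);return o+d*(z-o[2])/d[2]
def tri(fa,a,fb,b):
    o1,d1=ray(fa,*a);o2,d2=ray(fb,*b);A=np.c_[d1,-d2];s=np.linalg.lstsq(A,o2-o1,rcond=None)[0]
    p,q=o1+s[0]*d1,o2+s[1]*d2;return (p+q)/2,np.linalg.norm(p-q)
def proj(f,p):
    T=f["world_from_camera"];c=T[:3,:3].T@(np.asarray(p)-T[:3,3]);K=f["camera_matrix"]
    return K[0,0]*c[0]/-c[2]+K[0,2],K[1,1]*-c[1]/-c[2]+K[1,2]
E
python3 - <<'E'
from h import *
a=load("side0")["image"][305:445,370:500,::-1];b=load("top0")["image"][190:280,405:505,::-1]
A=cv2.resize(a,(390,420),interpolation=cv2.INTER_CUBIC);B=cv2.resize(b,(400,360),interpolation=cv2.INTER_CUBIC)
o=np.zeros((420,790,3),np.uint8);o[:,:390]=A;o[:360,390:]=B
cv2.imwrite("pics/m0.png",o)
f=load("top0")
for n,u,v,z in[("c",457,235,.1),("jar",312,227,.08),("pen",274,271,.01),("beak",257,238,.05),("amber",420,178,0),("red",437,152,.08)]:print(n,plane(f,u,v,z))
E
```

```text
c [ 0.45793467 -0.41852792  0.1       ]
jar [ 0.49161544 -0.05203762  0.08      ]
pen [0.38825688 0.0526071  0.01      ]
beak [0.47173358 0.09353914 0.05      ]
amber [ 0.64014109 -0.35580804  0.        ]
red [ 0.68670588 -0.38825737  0.08      ]
```

View pics/m0.png

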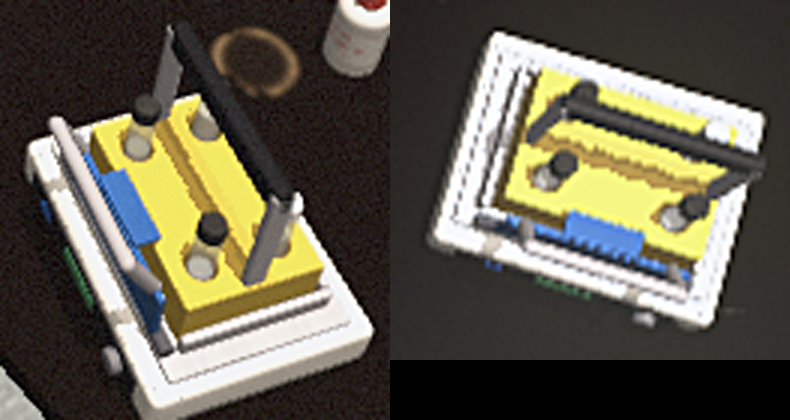

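The montage shows, in side/top crop pixels, the handle running (185,35)–(288,195) / (568,105)–(760,163) and the pull bar running (57,124)–(135,268) / (525,240)–(690,288). The front is toward the robot.

Run:
```python
from h import *
S=load("side0");T=load("top0")
s=lambda u,v:(370+(u-1)/3,305+(v-1)/3)
t=lambda u,v:(405+(u-391.5)/4,190+(v-1.5)/4)
for n,a,b in[("hL",(185,35),(568,105)),("hR",(288,195),(760,163)),("hM",(236,115),(664,134)),("barL",(57,124),(525,240)),("barR",(130,265),(690,288))]:print(n,tri(S,s(*a),T,t(*b)))
for n,a,z in[("hL",(568,105),.18),("hR",(760,163),.18),("barL",(525,240),.128),("barR",(690,288),.128)]:print(n,plane(T,*t(*a),z))
for n,a,z in[("hL",(185,35),.18),("hR",(288,195),.18),("barL",(57,124),.128),("barR",(130,265),.128)]:print(n,plane(S,*s(*a),z))
c=np.array([plane(T,*t(*p),.045) for p in[(492,33),(765,118),(432,240),(710,325)]]);print(c,c.mean(0))
print([np.linalg.norm(c[i]-c[j]) for i,j in((0,1),(2,3),(0,2),(1,3))])
```

```text
hL (array([ 0.49422416, -0.38495409,  0.17044991]), np.float64(0.004354387449514726))
hR (array([ 0.45427848, -0.49502831,  0.17527207]), np.float64(0.0029468446156526496))
hM (array([ 0.47510626, -0.44156952,  0.16926749]), np.float64(0.00416761139511022))
barL (array([ 0.41784932, -0.36341526,  0.12190737]), np.float64(0.0008710223510545382))
barR (array([ 0.38322836, -0.45935009,  0.12970562]), np.float64(0.0038997334812477724))
hL [ 0.49024999 -0.3810743   0.18      ]
hR [ 0.4521609  -0.49235336  0.18      ]
barL [ 0.41728704 -0.36218765  0.128     ]
barR [ 0.38514557 -0.46099557  0.128     ]
hL [ 0.4896876  -0.39003603  0.18      ]
hR [ 0.45267321 -0.49698791  0.18      ]
barL [ 0.41413859 -0.36595826  0.128     ]
barR [ 0.38218785 -0.45803927  0.128     ]
[[ 0.57071188 -0.36978388  0.045     ]
 [ 0.50815267 -0.54648395  0.045     ]
 [ 0.43164105 -0.32118969  0.045     ]
 [ 0.37144691 -0.49821655  0.045     ]] [ 0.47048813 -0.43391852  0.045     ]
[np.float64(0.18744750679871267), np.float64(0.18698086526928903), np.float64(0.14731629626313628), np.float64(0.14497657166962638)]
```

Request:
drive_tool(
  moves=[
    [9,11,-7,0.4,-1],
    [12,15,-7,0.6,-1],
    [16,19,-7,0.8,-1],
    [20,24,-7,1.0,-1],
    [24,29,-7,1.2,-1],
    [28,34,-7,1.3,-1],
    [32,39,-7,1.4,-1],
    [36.6,44.7,-7,1.6,-1],
    [36.6,44.7,-7,1.63,-1],
    [36.6,44.7,-7,1.63,-1],
  ],
)

```text
t: 0.93
position: [0.3133, 0.1525, 0.2939]
tool_rot: [-3.141, 0.001, -1.533]
contact_force: [1.7, 0.8, -0.1]
opening: 0.085
```

Request:
drive_tool(
  moves=[
    [0,0,0,0,-1],
    [0,0,0,0,-1],
    [0,0,0,0,-1],
  ],
)

```text
t: 1.18
position: [0.3133, 0.1544, 0.2935]
tool_rot: [3.141, 0.0, -1.528]
contact_force: [-0.2, -0.1, 0.2]
opening: 0.0858
```

Request:
drive_tool(
  moves=[
    [4,-0.4,0,0.1,-0.5],
    [8,-0.9,0,0.2,0],
    [12,-1.3,0,0.3,0],
    [16,-1.8,0,0.378,0],
    [20,-2.2,0,0.378,0],
    [24,-2.6,0,0.378,0],
    [28,-3.1,0,0.378,0],
    [32,-3.5,0,0.378,0],
    [36,-4,0,0.378,0],
    [40,-4.4,0,0.378,0],
  ],
)

```text
t: 2.02
position: [0.3756, -0.2439, 0.2932]
tool_rot: [3.141, 0.0, -1.902]
contact_force: [1.1, 1.2, 0.3]
opening: 0.042
```

```bash
cat >> h.py <<'E'
def togo(p,yaw):
    from plant import sense
    s=sense();y0=s["tool_rot"][2];d=np.asarray(p)-s["position"];c,n=np.cos(y0),np.sin(y0)
    print("t",s["t"],"at",s["position"].round(4),y0.round(3),"open",s["opening"],"F",s["contact_force"].round(1))
    print("cm",(100*np.array([c*d[0]+n*d[1],n*d[0]-c*d[1],-d[2]])).round(2),"turn",round((y0-yaw+np.pi)%(2*np.pi)-np.pi,3))
E
python3 -c "
from h import *
togo([.3995,-.412,.20],-1.903)"
```

```text
t 2.0167 at [ 0.3756 -0.2439  0.2932] -1.902 open 0.042046198632723936 F [1.1 1.2 0.3]
cm [15.12 -7.73  9.32] turn 0.001
```

Request:
drive_tool(
  moves=[
    [4,-2,1,0,0],
    [8,-4,3,0,0],
    [12,-6,6,0,0],
    [14,-7.2,8,0,0],
    [15.1,-7.7,9.3,0,0],
    [15.1,-7.7,9.3,0,0],
    [15.1,-7.7,9.3,0,0],
  ],
)

```text
t: 2.6
position: [0.3983, -0.4102, 0.198]
tool_rot: [3.136, 0.001, -1.904]
contact_force: [0.7, 0.3, 0.4]
opening: 0.0428
```

```bash
cat >> h.py <<'E'
def look(tag):
    from plant import viewer
    o=np.zeros((480,800,3),np.uint8)
    for i,(n,r,c,k) in enumerate((("side",290,365,3),("top",170,400,3))):
        f=viewer.grab_frame(n);np.savez(f"pics/{n}{tag}.npz",**f)
        w=f["image"][r:r+160,c:c+133,::-1];o[:,400*i:400*i+399]=cv2.resize(w,(399,480),interpolation=cv2.INTER_CUBIC)
    cv2.imwrite(f"pics/m{tag}.png",o)
E
python3 -c "
from h import *
togo([.3995,-.412,.112],-1.903)
look('1')"
```

```text
t 2.6 at [ 0.3983 -0.4102  0.198 ] -1.904 open 0.04281604873442088 F [0.7 0.3 0.4]
cm [ 0.13 -0.18  8.6 ] turn -0.001
```

View pics/m1.png

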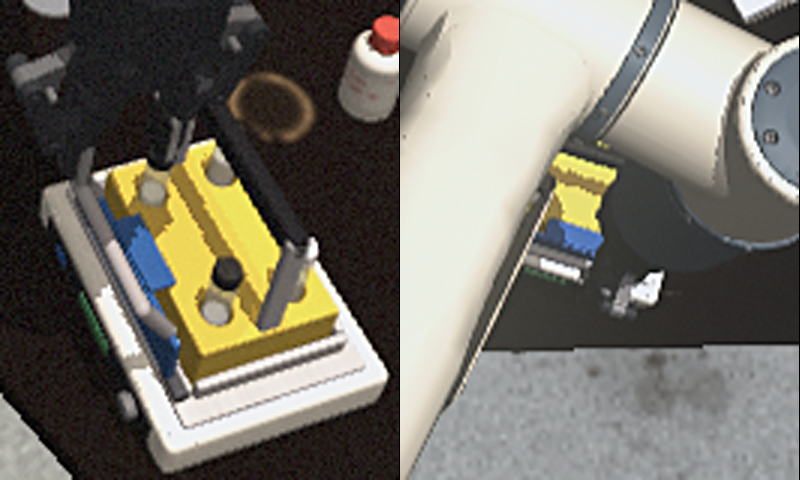

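The side view shows the finger tips at about (85,185) and (165,165), straddling the line of the bar from above. The arm hides most of the top view. I'll descend now.

Request:
drive_tool(
  moves=[
    [0.1,-0.2,2,0,0],
    [0.1,-0.2,4,0,0],
    [0.1,-0.2,6,0,0],
    [0.1,-0.2,7.5,0,0],
    [0.1,-0.2,8.5,0,0],
    [0.1,-0.2,8.5,0,0],
    [0.1,-0.2,8.5,0,0],
  ],
  force=20,
)

```text
t: 3.28
position: [0.4, -0.4124, 0.117]
tool_rot: [-3.14, -0.001, -1.904]
contact_force: [-0.3, -0.6, 0.1]
opening: 0.0424
```

```bash
python3 -c "
from h import *
togo([.3995,-.412,.112],-1.903)
look('2')"
```

```text
t 3.2833 at [ 0.4    -0.4124  0.117 ] -1.904 open 0.04240723155934659 F [-0.3 -0.6  0.1]
cm [-0.02  0.06  0.5 ] turn -0.001
```

View pics/m2.png

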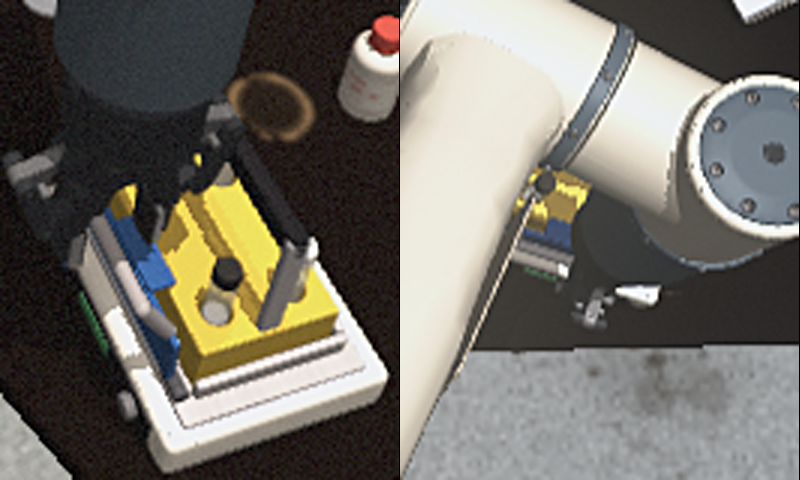

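The rear finger, with its tip at (155,240), is behind the bar. The front finger, at (75,270), is ahead of it. No contact is felt, so I'll go 6 mm lower and close.

Request:
drive_tool(
  moves=[
    [0,0,0.5,0,0],
    [0,0,0.5,0,0.3],
    [0,0,0.5,0,0.5],
    [0,0,0.5,0,0.7],
    [0,0,0.5,0,1],
    [0,0,0.5,0,1],
    [0,0,0.5,0,1],
    [0,0,0.5,0,1],
  ],
  force=25,
)

```text
t: 4.05
position: [0.3991, -0.4129, 0.111]
tool_rot: [-3.142, -0.0, -1.906]
contact_force: [-1.2, 0.3, 1.9]
opening: 0.0088
```

```bash
python3 -c "
from h import *
togo([.3995,-.412,.112],-1.903)
for a in np.linspace(.125,1.3,10):
  t=.275+a; print(round(a,2),'ty %.2f tz %.2f'%(8.1*(np.sin(t)-np.sin(.275)),8.1*(np.cos(.275)-np.cos(t))))"
```

```text
t 4.05 at [ 0.3991 -0.4129  0.111 ] -1.906 open 0.008786394948267233 F [-1.2  0.3  1.9]
cm [-0.09 -0.01 -0.1 ] turn -0.003
0.12 ty 0.95 tz 0.34
0.26 ty 1.90 tz 0.81
0.39 ty 2.77 tz 1.40
0.52 ty 3.56 tz 2.10
0.65 ty 4.26 tz 2.90
0.78 ty 4.84 tz 3.78
0.91 ty 5.30 tz 4.74
1.04 ty 5.63 tz 5.74
1.17 ty 5.84 tz 6.77
1.3 ty 5.90 tz 7.83
```

Request:
drive_tool(
  moves=[
    [0,0.5,0.15,0,1],
    [0,0.95,0.34,0,1],
    [0,1.4,0.55,0,1],
    [0,1.9,0.8,0,1],
    [0,2.35,1.1,0,1],
    [0,2.75,1.4,0,1],
    [0,3.15,1.75,0,1],
    [0,3.55,2.1,0,1],
    [0,3.55,2.1,0,1],
  ],
)

```text
t: 4.8
position: [0.3645, -0.4006, 0.0887]
tool_rot: [3.14, 0.0, -1.906]
contact_force: [1.5, -2.7, -3.1]
opening: 0.0087
```

Request:
drive_tool(
  moves=[
    [0,0.35,0.4,0,1],
    [0,0.7,0.8,0,1],
    [0,1.0,1.22,0,1],
    [0,1.28,1.68,0,1],
    [0,1.53,2.15,0,1],
    [0,1.74,2.64,0,1],
    [0,2.07,3.64,0,1],
    [0,2.2,4.2,0,1],
    [0,2.28,4.67,0,1],
    [0,2.32,5.1,0,1],
  ],
)

```text
t: 5.63
position: [0.3449, -0.3942, 0.0395]
tool_rot: [-3.139, -0.001, -1.905]
contact_force: [1.7, 7.3, 28.9]
opening: 0.0087
```

Request:
drive_tool(
  moves=[
    [0,0,0.1,0,1],
    [0,0,0.1,0,1],
    [0,0,0.1,0,1],
  ],
)

```text
t: 5.88
position: [0.3448, -0.3942, 0.0395]
tool_rot: [-3.139, -0.001, -1.905]
contact_force: [3.1, 1.8, 14.5]
opening: 0.0087
```

```bash
python3 -c "
from h import *
togo([.343,-.393,.04],-1.903)
look('3')"
```

```text
t 5.8833 at [ 0.3448 -0.3942  0.0395] -1.905 open 0.00872280375966118 F [ 3.1  1.8 14.5]
cm [-0.06  0.21 -0.05] turn -0.002
```

View pics/m3.png

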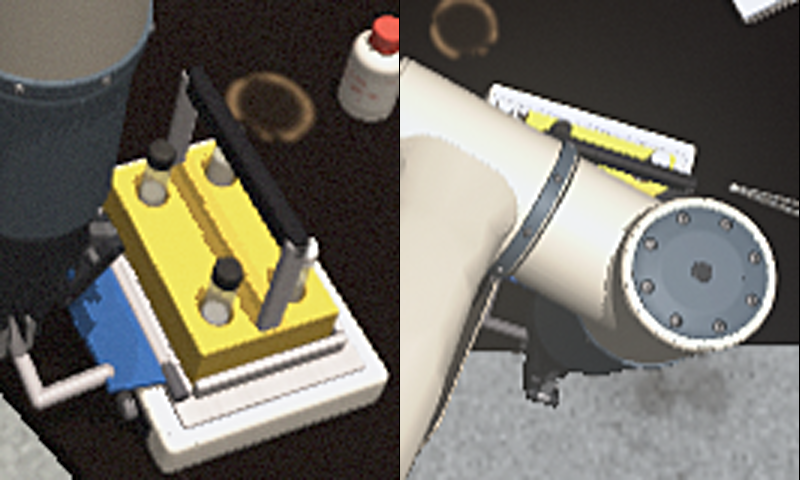

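The gate lies down on its stop: the panel is flat at (115,320), the bar's leg is at (40,390), and the stop pushes back at 14–29 N. The carrier and vials stand unmoved. I'll release and rise.

Request:
drive_tool(
  moves=[
    [0,0,-0.1,0,0.5],
    [0,0,-0.1,0,0.5],
    [0,0,-0.1,0,0.5],
    [0,0,-2,0,0.5],
    [0,0,-5,0,0.5],
    [0,0,-9,0,0.3],
    [0,0,-13,0,0],
    [0,0,-17,0,0],
    [0,0,-19,0,0],
    [0,0,-19,0,0],
  ],
)

```text
t: 6.82
position: [0.3447, -0.3951, 0.2327]
tool_rot: [-3.135, -0.004, -1.906]
contact_force: [0.2, -0.3, 0.4]
opening: 0.0429
```

```bash
python3 -c "
from h import *
togo([.472,-.439,.22],-1.903)
look('4')"
```

```text
t 6.8167 at [ 0.3447 -0.3951  0.2327] -1.906 open 0.04285525994546246 F [ 0.2 -0.3  0.4]
cm [ -0.04 -13.47   1.27] turn -0.003
```

View pics/m4.png

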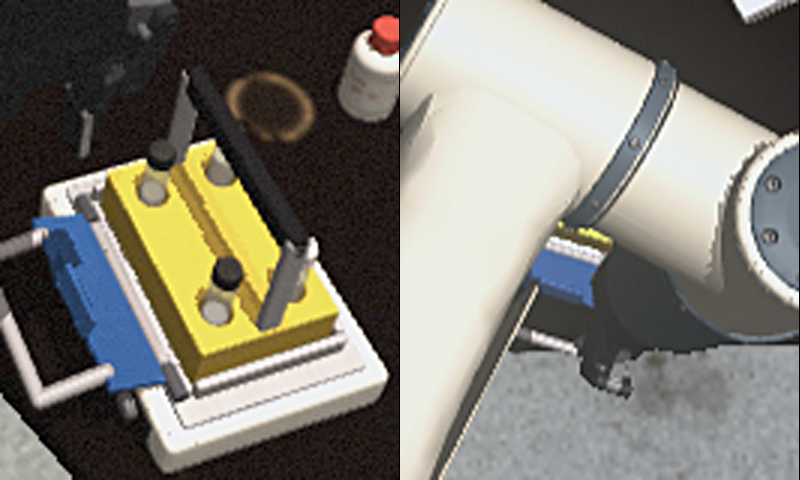

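The gate stays down on its own, with the blue panel at (100,300). The handle is still at (195,75)–(295,240) in the side crop. I'll move over it.

Request:
drive_tool(
  moves=[
    [0,-3,0,0,0],
    [0,-6,0.4,0,0],
    [0,-9,0.8,0,0],
    [0,-12,1.2,0,0],
    [0,-13.5,1.2,0,0],
    [0,-13.5,1.2,0,0],
    [0,-13.5,1.2,0,0],
  ],
)

```text
t: 7.5
position: [0.4708, -0.4373, 0.2126]
tool_rot: [3.136, 0.001, -1.906]
contact_force: [-0.4, -0.1, 0.1]
opening: 0.0426
```

Request:
drive_tool(
  moves=[
    [0,0,1.5,0,0],
    [0,0,3,0,0],
    [0,0,4,0,0],
    [0,0,4.5,0,0],
    [0,0,4.5,0,0],
    [0,0,4.5,0,0],
  ],
)

```text
t: 8.0
position: [0.4709, -0.4379, 0.1712]
tool_rot: [3.142, -0.0, -1.906]
contact_force: [-0.0, -0.4, -0.4]
opening: 0.0428
```

```bash
python3 -c "
from h import *
togo([.472,-.439,.151],-1.903)
look('5')"
```

```text
t 8.0 at [ 0.4709 -0.4379  0.1712] -1.906 open 0.042772694884730886 F [-0.  -0.4 -0.4]
cm [ 0.06 -0.14  2.02] turn -0.003
```

View pics/m5.png

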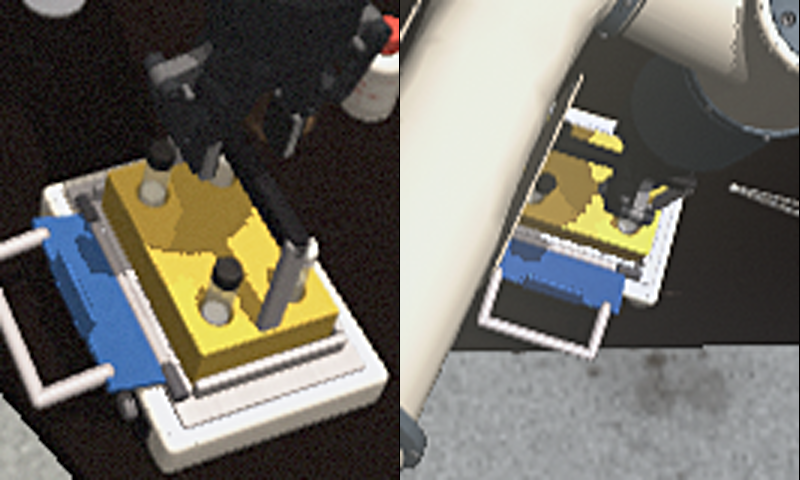

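The tips at (210,170) and (290,150) straddle the handle near its middle, about (245,158). I'll lower 2 cm and grip.

Request:
drive_tool(
  moves=[
    [0,0,1,0,0],
    [0,0,2,0,0],
    [0,0,2,0,0.2],
    [0,0,2,0,0.4],
    [0,0,2,0,0.5],
    [0,0,2,0,0.6],
    [0,0,2,0,0.7],
    [0,0,2,0,0.8],
    [0,0,2,0,1],
    [0,0,2,0,1],
  ],
  force=30,
)

```text
t: 8.93
position: [0.4716, -0.4378, 0.1511]
tool_rot: [-3.141, 0.0, -1.906]
contact_force: [1.7, -0.3, -0.1]
opening: 0.0115
```

Request:
drive_tool(
  moves=[
    [0,0,0,0,1],
    [0,0,0,0,1],
    [0,0,0,0,1],
    [0,0,0,0,1],
  ],
  force=70,
)

```text
t: 9.27
position: [0.4716, -0.4379, 0.1511]
tool_rot: [-3.141, -0.0, -1.906]
contact_force: [3.0, 0.9, 2.1]
opening: 0.011
```

Request:
drive_tool(
  moves=[
    [0,0,-0.2,0,1],
    [0,0,-0.5,0,1],
    [0,0,-0.9,0,1],
    [0,0,-1.3,0,1],
    [0,0,-1.7,0,1],
    [0,0,-2.1,0,1],
    [0,0,-2.4,0,1],
    [0,0,-2.5,0,1],
    [0,0,-2.5,0,1],
  ],
)

```text
t: 10.02
position: [0.4714, -0.4379, 0.1762]
tool_rot: [-3.141, -0.0, -1.906]
contact_force: [0.5, 0.1, -4.2]
opening: 0.0107
```

```bash
python3 -c "
from h import *
from plant import sense
togo([.4716,-.438,.256],-1.906);print(sense()['moment'])
look('6')"
```

```text
t 10.0167 at [ 0.4714 -0.4379  0.1762] -1.906 open 0.01067740365332326 F [ 0.5  0.1 -4.2]
cm [-0.   -0.02 -7.98] turn 0.0
[ 0.01587691 -0.01689859  0.00588068]
```

View pics/m6.png

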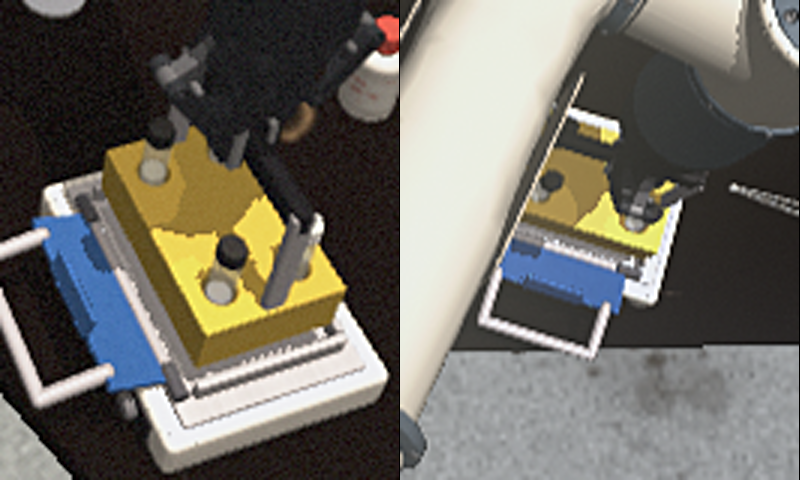

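The carrier, at (225,240), hangs level and free of the deck. The force sensor reads 4.2 N of load. I'll lift the remaining 8 cm.

Request:
drive_tool(
  moves=[
    [0,0,-0.4,0,1],
    [0,0,-1.2,0,1],
    [0,0,-2.2,0,1],
    [0,0,-3.3,0,1],
    [0,0,-4.4,0,1],
    [0,0,-5.5,0,1],
    [0,0,-6.5,0,1],
    [0,0,-7.3,0,1],
    [0,0,-7.8,0,1],
    [0,0,-8,0,1],
  ],
)

```text
t: 10.95
position: [0.4715, -0.4381, 0.257]
tool_rot: [-3.14, -0.0, -1.906]
contact_force: [0.7, -0.3, -4.3]
opening: 0.0107
```

Request:
drive_tool(
  moves=[
    [0,0,0,0,1],
    [0,0,0,0,1],
    [0,0,0,0,1],
    [0,0,0,0,1],
    [0,0,0,0,1],
    [0,0,0,0,1],
    [0,0,0,0,1],
    [0,0,0,0,1],
    [0,0,0,0,1],
    [0,0,0,0,1],
  ],
)

```text
t: 11.78
position: [0.4713, -0.4378, 0.2558]
tool_rot: [3.142, 0.0, -1.906]
contact_force: [-0.5, 0.6, -3.5]
opening: 0.0109
```

Request:
drive_tool(
  moves=[
    [0,0,0,0,1],
    [0,0,0,0,1],
    [0,0,0,0,1],
    [0,0,0,0,1],
    [0,0,0,0,1],
    [0,0,0,0,1],
    [0,0,0,0,1],
    [0,0,0,0,1],
    [0,0,0,0,1],
    [0,0,0,0,1],
  ],
)

```text
t: 12.62
position: [0.4713, -0.4378, 0.2558]
tool_rot: [-3.142, -0.0, -1.906]
contact_force: [-0.0, 0.2, -3.9]
opening: 0.0106
```

Request:
drive_tool(
  moves=[
    [0,0,0,0,1],
    [0,0,0,0,1],
    [0,0,0,0,1],
    [0,0,0,0,1],
    [0,0,0,0,1],
    [0,0,0,0,1],
    [0,0,0,0,1],
    [0,0,0,0,1],
    [0,0,0,0,1],
    [0,0,0,0,1],
  ],
)

```text
t: 13.45
position: [0.4713, -0.4378, 0.2558]
tool_rot: [3.142, -0.0, -1.906]
contact_force: [0.2, 0.3, -4.0]
opening: 0.011
```

```bash
python3 -c "
from h import *
togo([.4716,-.438,.256],-1.906)
look('7')"
```

```text
t 13.45 at [ 0.4713 -0.4378  0.2558] -1.906 open 0.011048442781042068 F [ 0.2  0.3 -4. ]
cm [ 0.   -0.04 -0.02] turn 0.0
```

View pics/m7.png

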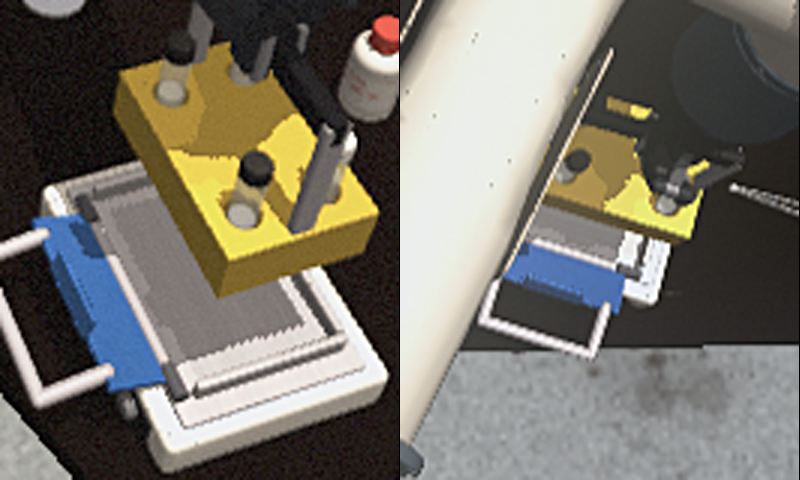

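The carrier hangs level at (245,165) with its vials seated. The deck is empty and the gate is down. I'll hold a little longer for margin, then hand in.

Request:
drive_tool(
  moves=[
    [0,0,0,0,1],
    [0,0,0,0,1],
    [0,0,0,0,1],
    [0,0,0,0,1],
    [0,0,0,0,1],
    [0,0,0,0,1],
    [0,0,0,0,1],
    [0,0,0,0,1],
    [0,0,0,0,1],
    [0,0,0,0,1],
  ],
)

```text
t: 14.38
position: [0.4713, -0.4378, 0.2558]
tool_rot: [-3.142, 0.0, -1.906]
contact_force: [-0.2, 0.2, -3.1]
opening: 0.0109
```

```bash
python3 -c "
from plant import workorder
print(workorder.finish_job())"
```

```text
the job is handed in; nothing more can be done
None
```

I pulled the gate down by its bar to its stop and let it go. I then gripped the carrier's handle, lifted it 10.5 cm straight up, held it for about 3.4 s, and handed the job in at about 14.4 s. `finish_job` gave no verdict.

**Last checks:**
- **Carrier:** the tool stayed at z 0.256 with no drift. The fingers were 11 mm apart on the 12 mm handle, and the load was about 3–4 N. In the last picture, about 1 s before hand-in, the carrier hangs level and clear of the deck.
- **Vials:** the two front vials stand upright in their holes. The gripper and handle partly hide the rear two, so I could not check them as well.
- **Gate:** it stays down on its own. I judged this from the pictures, the stop pushing back at 14–29 N, and the bar's 71 mm drop (about 1.2 rad), because the joint angle cannot be read directly.
- **Bystanders:** I did not measure them again. The arm passed well above them and no contact force showed on the way.

No check failed. The two camera views disagreed by 3–4 mm on the handle's position, but the grip met the handle without trouble.

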